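# Clamp a tin for opening with a ratchet lever

### The arm

A 6-joint arm with a two-finger parallel gripper is mounted at the origin on a cart in front of the work surface, level with it; the furniture and walls round the work are solid. World frame = base frame: x ahead of the robot, y to its left, z up, the work surface at z = 0. Lengths are in m, angles in rad, forces in N, time in s.
With the tool pointing down it reaches from about 0.35 to 0.925 m from the base axis. Payload 6.4 kg.
Tool frame: the origin (TCP) lies midway between the tips of the shut fingers; the grasp point (between the pads) lies 19 mm behind it; z points along the fingers, y is the line along which they close (so a half turn about z gives the same grasp; the last joint's range is limited). The gripper opens to 85 mm and grips with 20 to 120 N. Pads are 22 mm wide; open, the fingers measure 114 mm over their backs; the gripper's body (76 mm by 85 mm) begins 54 mm behind the grasp point. The pads swing forward as they close: fully open they stand 13 mm farther back than shut.
Start: joints at [1.146, 0.245, 1.558, -0, 1.339, -0.174], TCP at [0.161, 0.63, 0.231] pointing down, gripper open.
Joint ranges: [-3.13, 3.13], [-1.02, 2.26], [0.13, 2.54], [-0.95, 4.09], [0.21, 2.88], [-2.74, 2.74]. Speed limits (rad/s): [2.57, 2.57, 3.14, 3.14, 3.14, 3.14].

### API

Orientations are given as a unit quaternion [w, x, y, z].
In Python, from plant import manip gives the robot as it stands. Calls block until the motion is done:
- manip.goto(position, orientation): joint-space move of the TCP to a pose.
- manip.servo_line(position, rate=0.15, frame=None): straight line of the TCP; frame=None keeps the orientation; rate is the mean speed in m/s.
- manip.goto_joints(angles): joint-space move.
- manip.grip(opening, newtons=None): opening from 0.0 (shut) to 1.0 (fully open); newtons is the grip in N (None keeps the last); returns when the fingers have stopped.
- manip.dwell(seconds).
- manip.solve_ik(position, orientation): joint angles nearest the present ones, or None.
- manip.get_obs(): the state.
- manip.grab_frame(name): name is "scene" or "side" or "wrist"; returns a dict with "pixels" (420x560x3 uint8, red, green, blue), "fx", "fy", "cx", "cy" (pixels), "R" (3x3) and "t" (3): a world point X has camera coordinates R X + t; the wrist camera has in their place "mount" (4x4, takes a point from camera to tool coordinates, whose origin is the TCP and whose axes are the flange's). Camera axes: x right, y down, z forward; pixel columns grow to the right and rows downward; lengths in m; the calibration is good to about 2 mm. A picture is of the moment at which its call begins: read the wrist's pose just before it. There is no depth.
A pose or a line that the arm cannot do raises manip.IKError and nothing moves.
- manip.sign_off(): hands the job in; it is judged then, once.
The state is a dict: "time_s": time; "joint_positions": joint angles; "qd": joint speeds; "effort": joint torques, N m; "ee_pos": TCP position; "eef_rot": TCP orientation; "force": force on the tool from outside, world axes, zero at the start; "wrist_torque": the same for the moment, N m; "gripper_width": opening from 0.0 (shut) to 1.0 (fully open); "grip_force": force on a finger pad.
Only numpy, scipy, OpenCV 4.12 (cv2) and the standard library are available. Lean on these libraries where they do the work, as an engineer would, in place of code of your own. Each camera call takes 0.05 s, during which the arm holds its last target. There are 200 camera calls.

### The job

Clamp the tomato tin in the grey tin clamp, ready for opening, with the clamp's ratchet lever: turn the lever clockwise (seen from above), and where a stop post ends the stroke, lift the lever off its serrations, swing it back, let it drop in and turn again, until the pad holds the tin firmly: it is tight when the turning pull at the red grip has risen by about 5 N above what free turning takes, and much beyond that would dent the tin. Then lift the lever once more, park it back at the stop post where the strokes begin, with its serrations fully engaged and the tin still clamped, and let go. Only lean gently on the stop posts, and leave the tin and the things about it where they are.

Things in the scene. Friction and masses are not known exactly. Their poses are not given: they have to be found in the camera images.
- clamp_stand: Grey tin clamp fixed to the bench. Origin on the bench below the upright spindle axis; column at its +y side; the lever points about to its +x. The tin stands under its jaw between two prongs. A 36 mm rubber pad comes down on the axis, 6 mm per rad of clockwise turning (from above), on to the tin, from 7 to 15 mm above it (it varies): tight never in the first stroke, at the latest in the third.
- hub (a point): On the lever's upright axis, 140 mm above the bench; axes as clamp_stand. Round black hub, 53 mm wide, top at 150 mm. Spindle friction holds it where it is left: free turning takes about 10 N at the grip in motion, read as 7 N when stopped between steps. Once the sprung pad touches it adds 170 N of force per rad: 2 N more at the grip for 30 N, 5 N for 50 to 80 N (aim), 7 N for 110 N (too much).
- lever: Black lever, origin on the axis; yaw zero arbitrary: its direction is hub to grip. Level arm 12 mm wide, 136 to 146 mm up. Two dogs under its hub sit in 16 serrations of the spindle (22.5 deg apart, 3 mm high, 0.1 rad play). Seated it turns the spindle both ways; lifted 4 mm or more it swings freely. Caught on their tops it stays 3 mm up until swung on less than a pitch.
- grip (a point): Middle of the lever's red grip, 80 mm from the axis: upright cylinder fixed to the arm, 22 mm diameter, 148 to 194 mm above the bench (point at 171 mm) when seated. Lifted, it takes the lever (4 N) up by 11 mm at most. The rest of the clamp stays below 156 mm. Feel the turning pull with fingers loosely round it (pushing with one): held firmly, part of the torque goes through the wrist.
- lever_lift (a joint): Height of the lever above its seat, m: 0 fully in the serrations, about 0.003 on their tops, 0.011 fully lifted.
- stop_posts: Two upright steel posts, 8 mm thick, 44 mm from the axis, that end the arm's swing: the arm can point from 0.9 rad anticlockwise (strokes begin and the lever is parked here) to 0.9 rad clockwise (strokes end) of the clamp_stand's +x. The arm may lean on a post with up to 25 N at the post (13 N at the grip if the lever is lifted). Origin and axes as clamp_stand.
- park_point (a point): Where the middle of the grip is when the seated lever leans on the post at which strokes begin (0.9 rad anticlockwise of the clamp_stand's +x). It lies on the clamp's column side, to the robot's right.
- tin: Tomato tin, 75 mm wide, 58 mm high, loose, upright on the bench under the pad, its axis within 4 mm of the clamp's. Origin at the centre of its underside, top 58 mm above the bench.
- bowl: White bowl with a flower pattern, 140 mm wide, 63 mm high, on a chopping board. Origin at the centre of its underside. A bystander.
- onion: Brown onion, 78 mm wide, 85 mm high, on the bench. Origin at its underside. A bystander.
- spice_jar: Glass spice jar with a green lid, 46 mm wide, 106 mm high, on the chopping board. Origin at the centre of its underside. A bystander.
- small_tin: Green tin, 57 mm wide, 72 mm high, on the bench. Origin at the centre of its underside. A bystander.
There are look-alikes about, which are no part of the job. What is shaped like the tin but pink or turquoise is not meant.

How it is judged:
On the way, in this order (a step that is already met when the one before it is completed fails the run):
1. the lever is lifted clear of its serrations, the tin not yet clamped (value of joint lever_lift above 0.004 m and contact force between clamp_stand and tin below 20 N), for 0.1 s.
2. back in its serrations, the lever has turned the pad tight on the tin (30 N or more) (value of joint lever_lift below 0.002 m and contact force between clamp_stand and tin above 30 N), for 0.2 s.
3. the lever is lifted clear again while the tin stays clamped (value of joint lever_lift above 0.004 m and contact force between clamp_stand and tin above 30 N), for 0.1 s.
At the end, for the whole second after the job is handed in: The pad presses on the tin with 30 N or more, the lever is seated in its serrations (less than 2 mm up) and at rest, with its grip within 45 mm (just over one serration) of where it is when the lever leans on the post at which strokes begin (all of step 2 and horizontal distance between grip and park_point below 0.045 m and linear speed of lever below 0.02 m/s); the robot touches nothing.
It fails at once if the pad presses on the tin with more than 110 N (dented) (contact force between clamp_stand and tin above 110 N).
It fails at once if the lever is forced against a stop post with more than 25 N (contact force between lever and stop_posts above 25 N).
It fails at once if the tin is moved by more than 10 mm (distance of tin from where it was at the start of the episode above 0.01 m).
It fails at once if a bystander is moved by more than 20 mm (distance of any of bowl, onion, small_tin, spice_jar from where it was at the start of the episode above 0.02 m).
It also fails if it takes over 72 s, if anything falls off the work surface, if the arm or the gripper's body presses on something with over 40 N, if the wrist force passes 120 N, or if a joint passes its speed limit or range.

## Working session

There is one attempt and no reset: what is moved stays moved. The work goes in short steps, each a Python script; the robot and the scene stay as the last script left them, time stands still between calls to the robot, and variables do not carry over. Pictures are saved under pics/ and viewed, at most 10 in all, crops included, and the job is handed in when it is done.

```bash
mkdir -p pics; ls
python3 - <<'E'
from plant import manip
import cv2,numpy as np
for n in ["scene","side"]:
    f=manip.grab_frame(n); cv2.imwrite(f"pics/{n}0.png",cv2.resize(f["pixels"][:,:,::-1],(784,588),interpolation=cv2.INTER_CUBIC))
    np.savez(f"{n}.npz",**f)
    print(n,f["fx"],f["fy"],f["cx"],f["cy"],f["R"],f["t"])
o=manip.get_obs();print(o)
E
```

```text
pics
scene 454.893303169219 454.893303169219 276.21765215986704 213.97746957772478 [[ 0.52379555 -0.85168352 -0.01653495]
 [-0.52702447 -0.30875439 -0.79178023]
 [ 0.66924094  0.42344528 -0.61058223]] [-0.41188398  0.34000031  1.19695243]
side 521.8299805302237 521.8299805302237 275.80699867497697 209.0668049681034 [[ 0.89092248 -0.45392338  0.01451564]
 [-0.38190469 -0.7661014  -0.51695014]
 [ 0.2457762   0.45501891 -0.85589243]] [-0.5326447   0.16547613  1.69460568]
{'time_s': 0.1, 'joint_positions': array([ 1.14589930e+00,  2.45780031e-01,  1.55889493e+00,  3.12079895e-06,
        1.33872925e+00, -1.74145631e-01]), 'qd': array([ 0.00092495, -0.00282419, -0.00455565, -0.00099951,  0.00135303,
       -0.00126471]), 'effort': array([ 7.42922225e-05, -4.30668139e+01, -3.27128577e+01, -1.20879758e-04,
        2.88705487e-03, -1.91811256e-05]), 'ee_pos': array([0.16109444, 0.62919436, 0.23026612]), 'eef_rot': array([-2.68711714e-04,  1.25047796e-01,  9.92150305e-01, -8.65001534e-04]), 'force': array([-0.51332225, -0.21335343,  0.36645315]), 'wrist_torque': array([-0.03645933, -0.03343974,  0.03721591]), 'grip_force': 0.0, 'gripper_width': 0.998771048572961}
```

View pics/scene0.png

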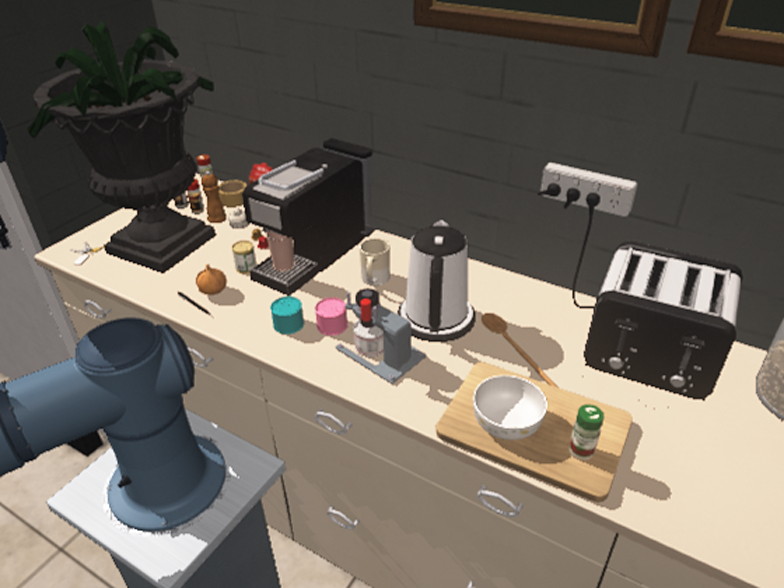

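View pics/side0.png

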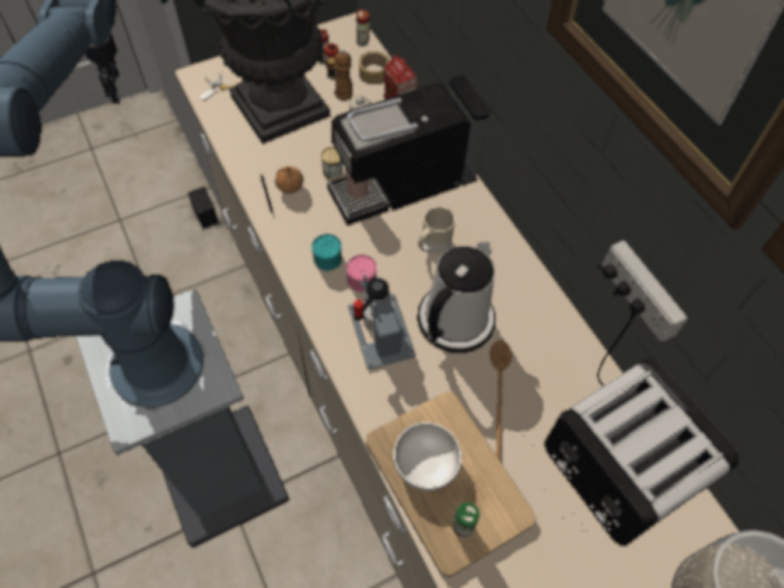

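The scene view shows the clamp with its hub at about (368,298) and the red grip at (366,312). In the side view the hub is at (377,289) and the grip at (360,309), and the column is on the robot's right. The coffee machine and kettle stand beyond the clamp. I'll crop in closer.

Run:
```python
import cv2,numpy as np
im=[]
for n,(u,v) in {"scene":(225,190),"side":(235,185)}.items():
    p=np.load(n+".npz")["pixels"][v:v+90,u:u+64,::-1]
    if n=="scene": p=np.load(n+".npz")["pixels"][v:v+90,u+5:u+69,::-1]
    im.append(cv2.resize(p,None,fx=6,fy=6,interpolation=cv2.INTER_CUBIC))
cv2.imwrite("pics/crop.png",np.hstack(im))
```

```text
(no output)
```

View pics/crop.png

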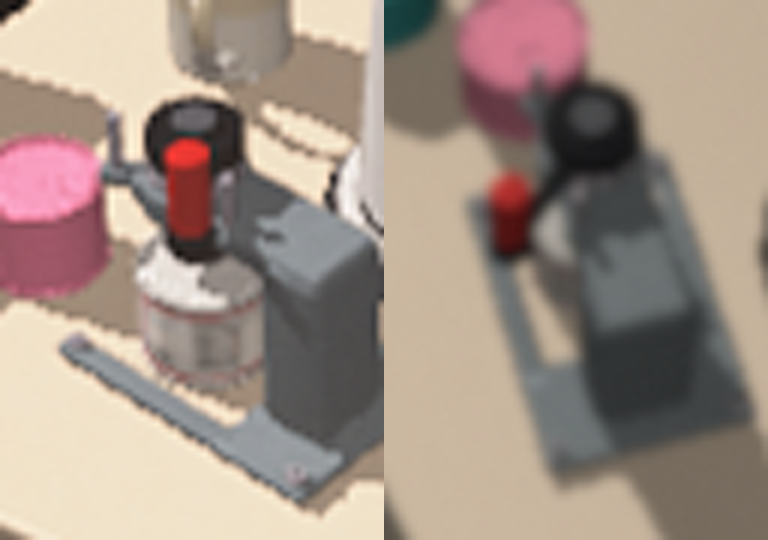

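The crop shows, in crop pixels: the grip top at (188,151) in scene and (511,183) in side; the hub top at (193,117) and (595,115). The front edge of the base runs (65,345)→(300,495) in scene. Next I'll triangulate these.

Run:
```python
import numpy as np
C={n:np.load(n+".npz") for n in("scene","side")}
O={"scene":(230,190),"side":(235-64,185)}
def ray(n,x,y):
    c=C[n];u=x/6-.5+O[n][0];v=y/6-.5+O[n][1]
    d=c["R"].T@np.array([(u-c["cx"])/c["fx"],(v-c["cy"])/c["fy"],1]);return -c["R"].T@c["t"],d
def onz(n,x,y,z):
    o,d=ray(n,x,y);return o+d*(z-o[2])/d[2]
def tri(a,b):
    (o,d),(p,e)=ray("scene",*a),ray("side",*b)
    s=np.linalg.lstsq(np.c_[d,-e],p-o,rcond=None)[0];return (o+s[0]*d+p+s[1]*e)/2, np.linalg.norm(o+s[0]*d-p-s[1]*e)
np.set_printoptions(precision=4,suppress=True)
for nm,a,b,z in [("griptop",(188,151),(511,183),.194),("hubtop",(193,117),(595,115),.150)]:
    print(nm,tri(a,b),onz("scene",*a,z),onz("side",*b,z))
a,b=onz("scene",65,345,.008),onz("scene",300,495,.008);print("edge",a,b,np.arctan2(*(a-b)[1::-1]))
a,b=onz("side",475,200,.008),onz("side",555,480,.008);print("edge",a,b,np.arctan2(*(a-b)[1::-1]))
```

```text
griptop (array([ 0.4455, -0.1606,  0.1935]), np.float64(0.0014588958817358469)) [ 0.4448 -0.1619  0.194 ] [ 0.4453 -0.1601  0.194 ]
hubtop (array([ 0.5119, -0.1203,  0.1543]), np.float64(0.0017594378728092482)) [ 0.5168 -0.116   0.15  ] [ 0.5132 -0.1189  0.15  ]
edge [ 0.4652 -0.0608  0.008 ] [ 0.4325 -0.2295  0.008 ] 1.3794363200774162
edge [ 0.4668 -0.061   0.008 ] [ 0.4303 -0.2376  0.008 ] 1.3664340495590217
```

Both cameras agree to about 2 mm, the grip is 80 mm from the hub, and the lever stands about 0.75 rad on the park side. I'll write the helpers, check reachability over the whole arc, then move over the grip.

```bash
cat > h.py <<'E'
from plant import manip
import numpy as np
from scipy.spatial.transform import Rotation as Ro
HUB=np.array([.5135,-.1190]); YAW=2.944; R=.080; ZT=.163; FLIP=0.
np.set_printoptions(precision=3,suppress=True)
def pose(a,z=ZT,r=R,flip=None):
    """tool down at arm angle a (from clamp +x, anticlockwise +); tool x radial, y tangential"""
    t=YAW+a; p=np.r_[HUB+r*np.array([np.cos(t),np.sin(t)]),z]
    q=(Ro.from_euler('z',t+(FLIP if flip is None else flip))*Ro.from_euler('x',np.pi)).as_quat()
    return p,np.r_[q[3],q[:3]]
def line(a,z=ZT,rate=.06,r=R):
    p,q=pose(a,z,r); manip.servo_line(p,rate=rate,frame=q)
def obs():
    o=manip.get_obs(); d=o["ee_pos"][:2]-HUB; t=np.arctan2(d[1],d[0])
    o["a"]=(t-YAW+np.pi)%(2*np.pi)-np.pi; o["r"]=np.hypot(*d)
    o["ft"]=o["force"][:2]@[-np.sin(t),np.cos(t)]   # + : resists clockwise turning
    o["fr"]=o["force"][:2]@[np.cos(t),np.sin(t)]
    return o
def show(s=""):
    o=obs(); print(s,"t%.1f a%.3f r%.4f z%.4f ft%.1f fr%.1f fz%.1f w%.3f gf%.1f"%(o["time_s"],o["a"],o["r"],o["ee_pos"][2],o["ft"],o["fr"],o["force"][2],o["gripper_width"],o["grip_force"]),flush=True); return o
E
python3 - <<'E'
from h import *
for f in (0,np.pi):
    for a in (.95,.45,0,-.45,-.95):
        for z in (.163,.26): print(f,a,z,manip.solve_ik(*pose(a,z,flip=f)))
E
```

```text
0 0.95 0.163 None
0 0.95 0.26 None
0 0.45 0.163 [-0.557 -0.145  2.094  0.     1.192 -2.38 ]
0 0.45 0.26 [-0.557 -0.252  2.     0.     1.393 -2.38 ]
0 0 0.163 [-0.488 -0.173  2.119  0.     1.196 -1.861]
0 0 0.26 [-0.488 -0.281  2.024  0.     1.399 -1.861]
0 -0.45 0.163 [-0.406 -0.151  2.1    0.     1.193 -1.329]
0 -0.45 0.26 [-0.406 -0.258  2.006  0.     1.394 -1.329]
0 -0.95 0.163 [-0.331 -0.078  2.034  0.     1.186 -0.754]
0 -0.95 0.26 [-0.331 -0.184  1.944  0.     1.382 -0.754]
3.141592653589793 0.95 0.163 [-0.598 -0.067  2.024 -0.     1.185  0.221]
3.141592653589793 0.95 0.26 [-0.598 -0.172  1.934 -0.     1.38   0.221]
3.141592653589793 0.45 0.163 [-0.557 -0.145  2.094 -0.     1.192  0.761]
3.141592653589793 0.45 0.26 [-0.557 -0.252  2.    -0.     1.393  0.761]
3.141592653589793 0 0.163 [-0.488 -0.173  2.119 -0.     1.196  1.281]
3.141592653589793 0 0.26 [-0.488 -0.281  2.024 -0.     1.399  1.281]
3.141592653589793 -0.45 0.163 [-0.406 -0.151  2.1   -0.     1.193  1.812]
3.141592653589793 -0.45 0.26 [-0.406 -0.258  2.006 -0.     1.394  1.812]
3.141592653589793 -0.95 0.163 [-0.331 -0.078  2.034 -0.     1.186  2.387]
3.141592653589793 -0.95 0.26 [-0.331 -0.184  1.944 -0.     1.382  2.387]
```

```bash
sed -i 's/FLIP=0\./FLIP=np.pi/' h.py
python3 - <<'E'
from h import *
import cv2
manip.grip(.6,20)
manip.goto(*pose(.75,.26)); show()
f=manip.grab_frame("side"); g=manip.grab_frame("scene")
c=lambda p,u,v:cv2.resize(p[v:v+100,u:u+66,::-1],None,fx=6,fy=6,interpolation=cv2.INTER_CUBIC)
cv2.imwrite("pics/above.png",np.hstack([c(g["pixels"],225,170),c(f["pixels"],225,165)]))
E
```

```text
t3.5 a0.747 r0.0796 z0.2600 ft0.2 fr-0.7 fz-0.4 w0.600 gf0.0
```

View pics/above.png

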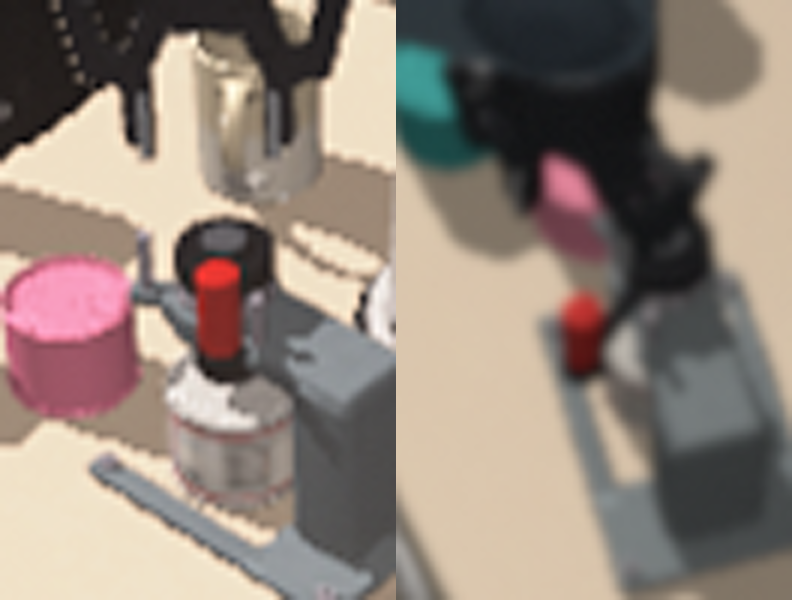

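The gripper is above the grip, with its fingers straddling it in the scene view: tips at (145,155) and (280,155), grip at (218,275). Now I'll descend, close to centre on the grip, and loosen.

Run:
```python
from h import *
line(.75,.2,rate=.12); o=show()
line(.75,.190,rate=.05); o=show()
if abs(o["force"][2])<4:
    line(.75,ZT,rate=.08); o=show()
    manip.grip(0.0,20); show("closed")
    manip.dwell(.2); show()
```

```text
t4.2 a0.754 r0.0798 z0.2005 ft1.0 fr0.1 fz-0.4 w0.599 gf0.0
 t4.6 a0.749 r0.0801 z0.1898 ft1.0 fr-0.5 fz0.4 w0.596 gf0.0
 t5.1 a0.748 r0.0801 z0.1626 ft-0.4 fr-0.3 fz0.3 w0.600 gf0.0
closed t5.4 a0.754 r0.0799 z0.1636 ft-0.1 fr0.7 fz2.6 w0.250 gf22.7
 t5.6 a0.755 r0.0799 z0.1636 ft-0.5 fr0.8 fz3.6 w0.246 gf22.8
```

Run:
```python
from h import *
manip.grip(.33)
a=.75; base=None; F=[]
while a>-.84:
    a=max(a-(.15 if a>-.6 else .08),-.85); line(a,rate=.08); manip.dwell(.1); o=show("%.2f"%a); F.append(o["ft"])
    if len(F)>4 and o["ft"]>np.median(F[2:])+2: print("STOP");break
    if o["ft"]>13: break
```

```text
0.60 t6.3 a0.610 r0.0799 z0.1632 ft5.8 fr-0.0 fz-0.6 w0.333 gf2.5
0.45 t6.7 a0.463 r0.0798 z0.1632 ft7.4 fr0.3 fz-1.8 w0.326 gf3.2
0.30 t7.1 a0.314 r0.0798 z0.1632 ft6.1 fr-1.5 fz-1.4 w0.330 gf3.3
0.15 t7.5 a0.164 r0.0797 z0.1631 ft6.3 fr-2.7 fz-1.6 w0.328 gf3.3
-0.00 t7.9 a0.014 r0.0796 z0.1631 ft7.0 fr-3.2 fz-2.5 w0.331 gf3.3
-0.15 t8.3 a-0.136 r0.0794 z0.1631 ft6.6 fr-3.1 fz-2.0 w0.333 gf3.2
-0.30 t8.7 a-0.285 r0.0793 z0.1631 ft5.8 fr-5.5 fz-1.7 w0.326 gf3.2
-0.45 t9.1 a-0.435 r0.0791 z0.1631 ft6.9 fr-5.0 fz-0.7 w0.332 gf3.1
-0.60 t9.5 a-0.584 r0.0791 z0.1630 ft5.9 fr-5.1 fz-0.2 w0.330 gf3.1
-0.68 t9.8 a-0.663 r0.0790 z0.1631 ft6.7 fr-5.5 fz-0.1 w0.327 gf3.3
-0.76 t10.2 a-0.742 r0.0790 z0.1630 ft7.3 fr-5.9 fz0.6 w0.332 gf3.4
-0.84 t10.5 a-0.821 r0.0791 z0.1629 ft6.4 fr-5.5 fz1.6 w0.331 gf3.4
```

Run:
```python
from h import *
line(-.78,rate=.05); show("centred")
manip.grip(0,40); o=show("closed"); 
line(-.78,ZT+.008,rate=.03); manip.dwell(.15); show("lifted")
tgt=-.78+.05+1.571; a=-.78; n=14
for a in np.linspace(-.78,tgt,n)[1:]:
    line(a,ZT+.008,rate=.1)
    o=obs()
    if a>.5 or abs(o["ft"])>4: show("%.2f"%a)
    if abs(o["ft"])>7: print("STOP");break
manip.dwell(.15);show("end")
```

```text
centred t10.8 a-0.777 r0.0805 z0.1626 ft-0.4 fr-0.7 fz0.5 w0.329 gf0.2
closed t11.0 a-0.770 r0.0807 z0.1629 ft5.4 fr2.0 fz3.4 w0.246 gf39.0
lifted t11.6 a-0.776 r0.0805 z0.1705 ft3.0 fr0.5 fz-3.5 w0.246 gf40.3
0.59 t14.6 a0.588 r0.0820 z0.1699 ft-1.4 fr12.5 fz-3.4 w0.241 gf40.3
0.72 t14.9 a0.712 r0.0820 z0.1700 ft-2.5 fr12.4 fz-4.6 w0.238 gf40.3
0.84 t15.1 a0.837 r0.0820 z0.1701 ft-3.4 fr12.0 fz-4.2 w0.244 gf40.3
end t15.3 a0.835 r0.0819 z0.1701 ft-2.4 fr11.6 fz-4.9 w0.245 gf40.3
```

```bash
python3 - <<'E'
from h import *
a=obs()["a"]
for z in (.005,.003,.0015,0):
    line(.842,ZT+z,rate=.03); manip.dwell(.05); show("z%.4f"%z)
manip.grip(.33); manip.dwell(.1); show("loose")
E
sed -i 's/HUB=.*; YAW/HUB=np.array([.5132,-.1205]); YAW/' h.py
```

```text
z0.0050 t15.6 a0.835 r0.0819 z0.1671 ft-3.0 fr11.5 fz-3.6 w0.245 gf40.3
z0.0030 t15.9 a0.835 r0.0820 z0.1651 ft-3.3 fr12.5 fz-3.7 w0.246 gf40.3
z0.0015 t16.2 a0.836 r0.0819 z0.1637 ft-3.0 fr13.0 fz-4.3 w0.243 gf40.5
z0.0000 t16.5 a0.844 r0.0820 z0.1635 ft-4.7 fr14.7 fz2.2 w0.243 gf41.0
loose t16.8 a0.853 r0.0793 z0.1639 ft0.5 fr-0.2 fz0.6 w0.329 gf0.0
```

```bash
cat >> h.py <<'E'
def avg(n=4):
    f=[]
    for _ in range(n): manip.dwell(.03); f.append(obs()["ft"])
    return np.mean(f)
E
python3 - <<'E'
from h import *
a=.83; F=[]
while a>-.84:
    a-=.08; line(a,rate=.08); manip.dwell(.05); f=avg(); F.append(f); o=obs()
    print("%.2f a%.3f ft%.2f fr%.1f t%.1f"%(a,o["a"],f,o["fr"],o["time_s"]),flush=True)
    if f>9.8: print("PAUSE");break
E
```

```text
0.75 a0.753 ft0.30 fr0.7 t17.3
0.67 a0.689 ft5.52 fr-1.2 t17.7
0.59 a0.615 ft7.33 fr-0.4 t18.1
0.51 a0.537 ft7.80 fr0.4 t18.6
0.43 a0.457 ft7.60 fr0.6 t19.0
0.35 a0.377 ft8.25 fr0.5 t19.4
0.27 a0.297 ft8.16 fr2.1 t19.9
0.19 a0.218 ft8.54 fr2.1 t20.3
0.11 a0.139 ft8.92 fr2.2 t20.7
0.03 a0.059 ft9.94 fr2.6 t21.2
PAUSE
```

Run:
```python
from h import *
print("static",avg(6))
for a in (-.01,-.05):
    line(a,rate=.08); manip.dwell(.05); f=avg(5); o=obs()
    print("%.2f a%.3f ft%.2f fr%.1f t%.1f"%(a,o["a"],f,o["fr"],o["time_s"]),flush=True)
    if f>11.2: break
```

```text
static 10.02786637460476
-0.01 a0.022 ft10.95 fr3.3 t21.8
-0.05 a-0.017 ft11.34 fr3.1 t22.3
```

Run:
```python
from h import *
for a in (-.08,-.11):
    line(a,rate=.08); manip.dwell(.05); f=avg(5); o=obs()
    print("%.2f a%.3f ft%.2f fr%.1f t%.1f"%(a,o["a"],f,o["fr"],o["time_s"]),flush=True)
    if f>12: break
```

```text
-0.08 a-0.046 ft11.53 fr3.1 t22.8
-0.11 a-0.076 ft11.89 fr2.7 t23.2
```

Run:
```python
from h import *
A=-.03
line(A,rate=.05); show("centred")
manip.grip(0,40); show("closed")
line(A,ZT+.008,rate=.03); manip.dwell(.2); show("lifted")
tgt=A+.045+.7854
for a in np.linspace(A,tgt,8)[1:]:
    line(a,ZT+.008,rate=.1); o=show("%.2f"%a)
    if abs(o["ft"])>7: print("STOP");break
for z in (.004,.002,.001,0):
    line(a,ZT+z,rate=.03); manip.dwell(.05); show("z%.4f"%z)
```

```text
centred t23.5 a-0.026 r0.0798 z0.1631 ft1.7 fr0.8 fz-0.2 w0.334 gf0.7
closed t23.7 a-0.015 r0.0800 z0.1636 ft7.2 fr3.6 fz3.0 w0.245 gf39.0
lifted t24.3 a-0.027 r0.0801 z0.1706 ft5.1 fr-0.9 fz-4.6 w0.245 gf41.1
0.09 t24.6 a0.091 r0.0801 z0.1706 ft3.7 fr-0.8 fz-4.1 w0.243 gf41.1
0.21 t24.9 a0.207 r0.0800 z0.1707 ft4.0 fr-0.8 fz-4.7 w0.244 gf41.1
0.33 t25.1 a0.324 r0.0799 z0.1708 ft3.4 fr-0.2 fz-5.2 w0.241 gf41.1
0.44 t25.4 a0.441 r0.0799 z0.1709 ft3.2 fr-0.4 fz-5.0 w0.243 gf41.1
0.56 t25.7 a0.558 r0.0798 z0.1708 ft2.5 fr0.2 fz-4.2 w0.242 gf41.1
0.68 t25.9 a0.676 r0.0797 z0.1708 ft2.5 fr0.0 fz-5.2 w0.242 gf41.1
0.80 t26.2 a0.793 r0.0796 z0.1708 ft1.9 fr-1.4 fz-3.7 w0.244 gf41.1
z0.0040 t26.5 a0.796 r0.0797 z0.1669 ft2.3 fr-2.4 fz-4.5 w0.244 gf41.1
z0.0020 t26.8 a0.798 r0.0798 z0.1649 ft0.8 fr-3.1 fz-3.8 w0.242 gf41.1
z0.0010 t27.1 a0.799 r0.0799 z0.1640 ft0.8 fr-3.4 fz-4.7 w0.247 gf41.1
z0.0000 t27.4 a0.804 r0.0799 z0.1635 ft-0.1 fr-1.8 fz0.1 w0.240 gf41.5
```

Run:
```python
from h import *
import cv2
manip.grip(.33); show("loose")
for a in (.76,.74,.72,.70,.68):
    line(a,rate=.06); f=avg(3); print(a,obs()["a"],f)
    if f>4: break
line(.78,rate=.05); manip.grip(.6); show()
line(.78,.27,rate=.12); show()
g=manip.grab_frame("scene");f=manip.grab_frame("side")
c=lambda p,u,v:cv2.resize(p[v:v+100,u:u+66,::-1],None,fx=6,fy=6,interpolation=cv2.INTER_CUBIC)
cv2.imwrite("pics/end.png",np.hstack([c(g["pixels"],225,170),c(f["pixels"],225,165)]))
```

```text
loose t27.7 a0.800 r0.0803 z0.1630 ft0.4 fr0.2 fz0.4 w0.328 gf0.0
0.76 0.7607704185710444 0.06434532357818963
0.74 0.7425964060158456 0.34755593261815815
0.72 0.7259698064370683 3.641372416262888
0.7 0.7115625895837638 6.160378222589874
 t29.7 a0.777 r0.0800 z0.1630 ft-0.5 fr-0.9 fz-0.3 w0.601 gf0.0
 t30.7 a0.774 r0.0802 z0.2690 ft-0.1 fr0.4 fz-0.0 w0.599 gf0.0
```

View pics/end.png

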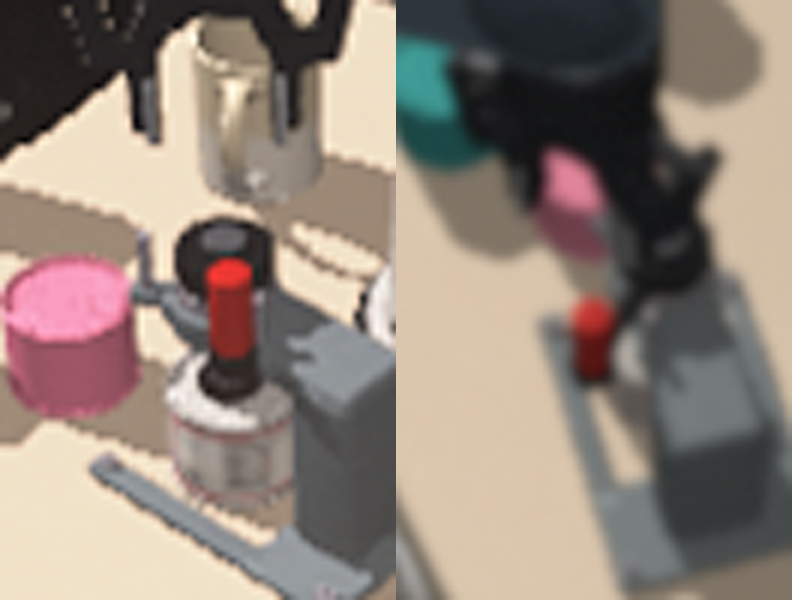

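The picture shows the lever parked at the column-side post, with the grip top at (230,275) in scene and (593,312) in side. The tin hasn't moved, the gripper is clear of the lever, and the push test showed the serrations are engaged.

```bash
python3 -c "
from plant import manip
print(manip.sign_off())"
```

```text
the job is handed in; nothing more can be done
None
```

I handed the job in at about 31 s of the 72 s allowed, but no verdict came back: the tin is clamped, with the turning pull up about 4 to 5 N and an estimated 50 to 80 N at the pad, and the lever is seated near the starting post, about 0.1 to 0.15 rad (10 mm) short of it, and released.

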